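Lock a T-foot beam stop into an optical rail

TASK

Stand the T-footed beam stop in the slot of the optical rail, about midway between the two lens bridges. Press it down gently against the spring strip in the slot until its foot is clear below the rail's lips, but without forcing it onto the bottom; then, still pressing, twist it a quarter turn either way and let go without pulling up, so that the plate stands square across the rail with the foot locked under both lips. Leave the other things on the table where they are.

Things in the scene. Friction and masses are not known exactly. Their poses are not given: they have to be found in the camera images.
- beam_stop: The beam stop to lock (about 160 g): steel T-foot 34 mm long (own x), 17 mm wide (own y), 8 mm thick; above it a 14 mm round stem, a 28 mm round flange at 26 to 30 mm height, and an upright black plate whose long way is the foot's long way. Starts standing on the table. Origin: centre of the foot's underside; z up.
- stop_plate (a point): Centre of the beam stop's black plate, 53 mm above the foot's underside: 36 mm wide (x), 10 mm thick (y), from 30 to 76 mm height. Grip it across the 10 mm.
- base: Aluminium base plate, 110 (own x) x 360 (own y) x 8 mm, fixed; origin: centre of its underside, on the table. Centred above it, along its y, runs an aluminium T-slot rail 50 mm wide, 330 mm long, on levelling screws: the rail's top lies anywhere from 44 to 58 mm above the table; this height is not reported. Never load the beam stop on the rail unit with over 32 N, pressing down or pulling up.
- slot_a (a point): On the base plate's top, below the slot's centre line, at the rail's end towards base +y. From the rail's top down: a slot 20 mm wide along y, its mouth chamfered 3 mm, between two lips 12 mm thick; below them a channel 42 mm wide where the foot turns freely. The top of the spring strip in it lies 17 mm under the rail's top. Locked, the foot's underside is 20 mm under the rail's top.
- slot_b (a point): The same at the end towards base -y. The spring strip lies along the whole slot; it yields from 5 N, then 2 N per mm, to a hard bottom at 5.5 mm (16 N). On the unpressed strip the foot still stands 3 mm up between the lips and cannot turn; pressed 3 mm (11 N) it clears them. 13 to 15 N is right for turning. Let go after a quarter turn, the strip lifts the foot against the lips.
- bridge_left: Black lens bridge, fixed to the base plate astride the rail towards base +y: 96 mm (x) x 12 mm (y), its top 98 mm above the table. Origin: centre between its feet, on the base plate (8 mm above the table), axes as the base's. Place along the rail varies.
- bridge_right: The like bridge towards base -y.
- round_stop: Leave alone. Look-alike with the same black plate (30 to 76 mm height) but on a round steel foot 44 mm across, 10 mm high. Origin: centre of its underside.
- dropper: Leave alone. Amber bottle, 32 mm across, 62 mm high, origin at its underside.
- slide_box: Leave alone. Blue flat box 85 x 100 x 32 mm, origin at its underside.
- post: Leave alone. Slim steel post standing, 13 mm across, 75 mm high, origin at its underside.
- objective: Leave alone. Steel microscope objective standing, 32 mm across, 50 mm high, origin at its underside.
- lens_ring: Leave alone. Black ring lying flat, 31 mm across, 8 mm high, origin at its underside.
- hex_driver: Leave alone. Grey-handled hand driver lying on the table, origin at its underside.
There are look-alikes about, which are no part of the job. What is shaped like the beam_stop but blue or pink is not meant.

How it is judged:
By the outcome, as a careful person would: the job done as asked, in the order asked, and still so for the second after the job is handed in, with the robot touching nothing.
It also fails if it takes over 51 s, if anything falls off the work surface, if the arm or the gripper's body presses on something with over 40 N, if the wrist force passes 120 N, or if a joint passes its speed limit or range.

ROBOT

A 7-joint arm with a two-finger parallel gripper is mounted at the origin on the work surface. World frame = base frame: x ahead of the robot, y to its left, z up, the work surface at z = 0. Lengths are in mm, angles in rad, forces in N, time in s.
With the tool pointing down it reaches from about 400 to 875 mm from the base axis. Payload 4.4 kg.
Tool frame: the origin (TCP) lies on the centre line of the jaws, within the pads' length; the fingertips stand 14 mm ahead of it and the grasp point (between the pads) lies 5 mm behind it; z points along the fingers, x is the direction in which the jaws open and shut, and the axes are right-handed (so a half turn about z gives the same grasp; the last joint's range is limited). The gripper opens to 85 mm and grips with 20 to 120 N. Pads are 22 mm wide; open, the fingers measure 114 mm over their backs; the gripper's body (76 mm by 85 mm) begins 54 mm behind the grasp point. The pads swing forward as they close: fully open they stand 13 mm farther back than shut.
Start: joints at [1.131, 0.628, 0.038, 1.517, -0.027, 0.996, -0.02], TCP at [237.379, -605.119, 245.313] pointing down, gripper open.
Joint ranges: [-3.06, 3.06], [-0.37, 2.12], [-1.25, 1.32], [0.18, 2.47], [-1.1, 4.24], [0.23, 1.98], [-2.94, 2.94]. Speed limits (rad/s): [2.57, 2.57, 3.14, 3.14, 3.14, 3.14, 3.14].

INTERFACE

Orientations are given as [roll, pitch, yaw] about the fixed x, y, z axes, in that order (R = Rz(yaw) Ry(pitch) Rx(roll)).
In Python, from cell import ctrl gives the robot as it stands.
- The arm moves only by the tool send_rows, never from a script. Its argument "commands" is a list of rows, each a list of 5 numbers: the finger opening in mm, from 0 to 85.4, then the shift along the tool's x, y, z in mm, then the turn about the tool's z in degrees. In form: [[grip, x, y, z, roll], ...]. A call has 1 to 5 rows; each row is the pose to reach, as a shift and turn from the pose measured when the call began, along the tool's axes at that moment; what a row does not reach only later rows make up. A row lasts 1/10 s, in which the tool goes at most 50 mm and 8.59 degrees, less where a joint would pass 70% of its speed; a pose out of reach is approached as far as the arm can. A call with a gripper value outside its range is refused whole. The fingers move at their own pace and stop on an object; the grip force is fixed at half the most. Time passes only in rows, so rows that repeat a pose let the fingers close. It gives the time, the measured TCP pose, the force and the opening at its end, in the units of the state.
- ctrl.read_state(): the state, without advancing time (a new reading comes with each control period).
- ctrl.get_image(name): name is "side" or "top" or "wrist"; returns the picture (400x640x3 uint8, red, green, blue); there is no depth.
- ctrl.camera_params(name): a dict with "fx", "fy", "cx", "cy" (pixels), "cam_to_world" (4x4, takes a point from camera to world coordinates). Camera axes: x right, y down, z forward; pixel columns grow to the right and rows downward; lengths in mm; the calibration is good to about 2 mm. A picture is of the moment at which its call begins: read the wrist's pose just before it. camera_params takes no time and is no camera call; for the wrist camera it gives the pose at the moment of the call.
- ctrl.finish_job(): hands the job in, once; it reports no verdict.
The state is a dict: "clock": time; "qpos": joint angles; "qd": joint speeds; "tau": joint torques, N m; "eef_pos": TCP position; "tool_rot": TCP orientation; "force": force on the tool from outside, world axes, zero at the start; "torque": the same for the moment, N m; "width": finger opening in mm.
Only numpy, scipy, OpenCV 4.12 (cv2) and the standard library are available. Lean on these libraries where they do the work, as an engineer would, in place of code of your own. Each camera call takes 0.05 s, during which the arm holds its last target.

## Working session

There is one attempt and no reset: what is moved stays moved. The work goes in short steps, Python scripts to look and compute and a tool call to move; the robot and the scene stay as the last step left them, time stands still between calls to the robot, and variables do not carry over. Pictures are saved under pics/ and viewed, and the job is handed in when it is done.

Besides the shell and the picture viewer there is one more tool, called as name(argument=value, ...), one argument or row to a line, values as JSON. send_rows: Moves the arm, as the interface text tells. Its arguments: {"type":"object","properties":{"commands":{"type":"array"}},"required":["commands"]}

```bash
ls; mkdir -p pics
python3 - <<'E'
from cell import ctrl
import cv2
s=ctrl.read_state(); print(s)
for n in ["side","top","wrist"]:
    im=ctrl.get_image(n); cv2.imwrite(f"pics/{n}0.png",im[:,:,::-1])
    p=ctrl.camera_params(n); print(n,p["fx"],p["cx"],p["cy"],p["cam_to_world"])
E
```

```text
pics
{'clock': 0.0, 'qpos': array([ 1.13118044,  0.62935239,  0.03841191,  1.5184003 , -0.02699387,
        0.99631328, -0.02001894]), 'qd': array([ 1.01678281e-03, -1.17686319e-03, -1.57667158e-03,  9.80124088e-04,
       -1.51141468e-03, -3.32749678e-04, -5.93796265e-05]), 'tau': array([ 5.33477680e-05, -5.63396895e+01,  1.22578941e+00, -1.93447763e+01,
        1.07751426e-02,  1.05503478e-02, -2.50112839e-05]), 'eef_pos': array([ 237.17445445, -604.51611422,  244.37414069]), 'tool_rot': array([ 3.14157814e+00,  1.95616935e-03, -1.19697249e+00]), 'force': array([ 0.03314558,  0.56937115, -0.11678058]), 'torque': array([-0.00948777, -0.00872189, -0.04171945]), 'width': 85.50325220182633}
side 461.3600924379415 321.73804911255763 200.93208359285492 [[-9.15805603e-01 -2.09400940e-01  3.42711751e-01  1.28509966e+02]
 [-4.01621715e-01  4.78149659e-01 -7.81071637e-01  9.36276934e+02]
 [-3.10371957e-04 -8.52950262e-01 -5.21992101e-01  6.80728469e+02]
 [ 0.00000000e+00  0.00000000e+00  0.00000000e+00  1.00000000e+00]]
top 408.80077208841516 315.2601610466362 201.52519084757637 [[ 4.33991591e-03 -9.95492099e-01  9.47451607e-02  4.19672677e+02]
 [-9.99898889e-01 -3.03696349e-03  1.38920439e-02  6.62841589e+00]
 [-1.35416824e-02 -9.47958712e-02 -9.95404624e-01  1.18510898e+03]
 [ 0.00000000e+00  0.00000000e+00  0.00000000e+00  1.00000000e+00]]
wrist 293.4289056707971 320.038324049556 198.02831664815932 [[ 3.64749686e-01 -8.93197269e-01 -2.62975864e-01  3.03202567e+02]
 [-9.31105512e-01 -3.50032136e-01 -1.02567192e-01 -5.78243620e+02]
 [-4.37267496e-04  2.82269628e-01 -9.59335012e-01  3.73106010e+02]
 [ 0.00000000e+00  0.00000000e+00  0.00000000e+00  1.00000000e+00]]
```

View pics/side0.png

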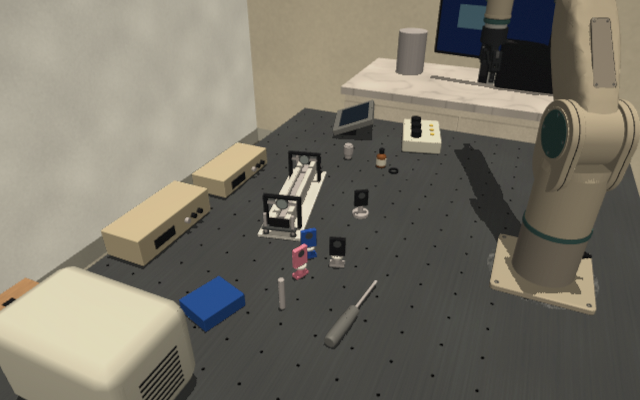

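View pics/top0.png

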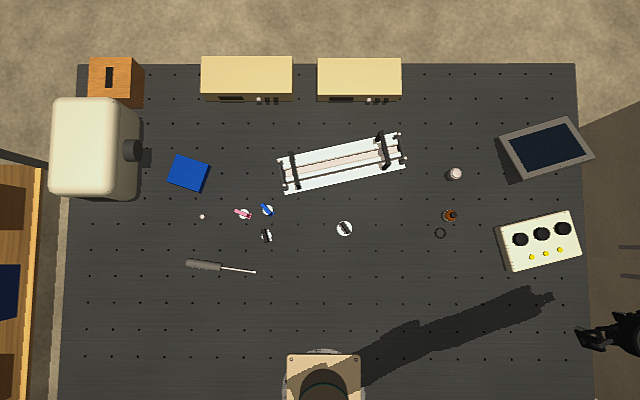

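View pics/wrist0.png

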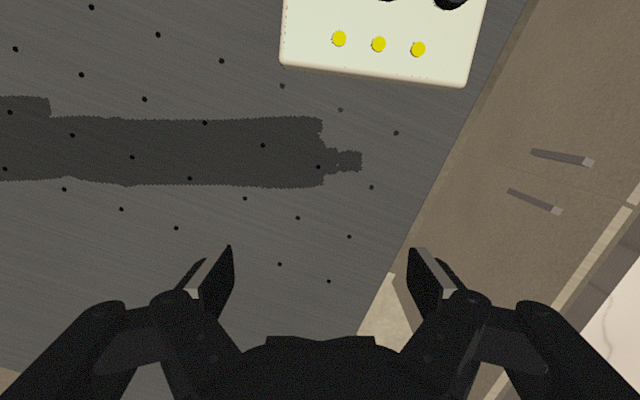

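The side view shows the black-plated beam stop near (337,250) and the round stop near (360,205). In the top view they are near (267,236) and (344,228). I'll zoom in on both.

```bash
python3 - <<'E'
import cv2
t=cv2.imread("pics/top0.png")
cv2.imwrite("pics/tz1.png",cv2.resize(t[120:250,260:420],None,fx=5,fy=4.6,interpolation=cv2.INTER_CUBIC) if 0 else cv2.resize(t[125:245,255:415],None,fx=5,fy=5,interpolation=cv2.INTER_CUBIC))
t=cv2.imread("pics/side0.png")
cv2.imwrite("pics/sz1.png",cv2.resize(t[140:290,240:400],None,fx=4,fy=4,interpolation=cv2.INTER_CUBIC))
E
cat > h.py <<'E'
import numpy as np
from cell import ctrl
def ray(n,u,v,P=None):
    p=P or ctrl.camera_params(n); M=p["cam_to_world"]
    d=M[:3,:3]@np.array([(u-p["cx"])/p["fx"],(v-p["cy"])/p["fy"],1]); return M[:3,3],d
def atz(n,u,v,z,P=None):
    o,d=ray(n,u,v,P); return o+d*(z-o[2])/d[2]
def proj(n,X,P=None):
    p=P or ctrl.camera_params(n); M=p["cam_to_world"]
    c=M[:3,:3].T@(np.array(X)-M[:3,3]); return np.array([p["fx"]*c[0]/c[2]+p["cx"],p["fy"]*c[1]/c[2]+p["cy"]])
def tri(obs):
    A=np.zeros((3,3));b=np.zeros(3)
    for n,u,v in obs:
        o,d=ray(n,u,v);d=d/np.linalg.norm(d);Q=np.eye(3)-np.outer(d,d);A+=Q;b+=Q@o
    return np.linalg.solve(A,b)
E
```

```text
(no output)
```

View pics/tz1.png

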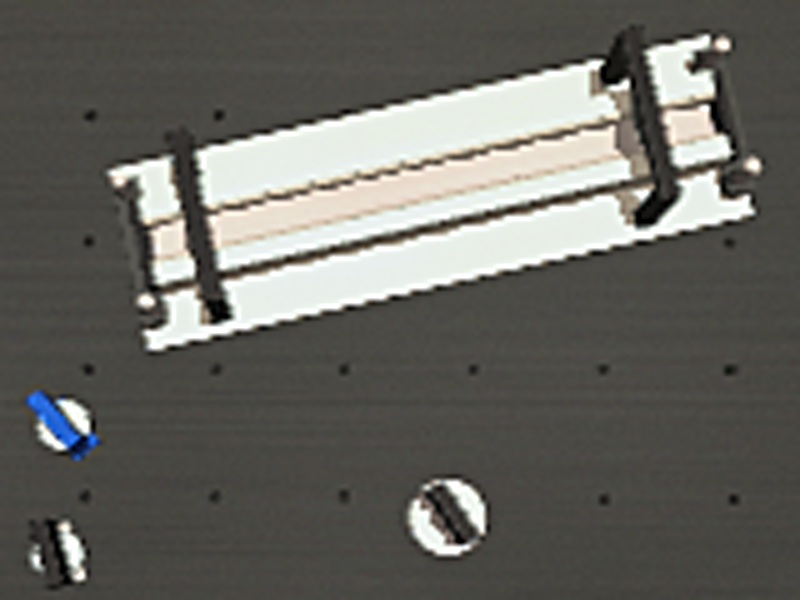

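View pics/sz1.png

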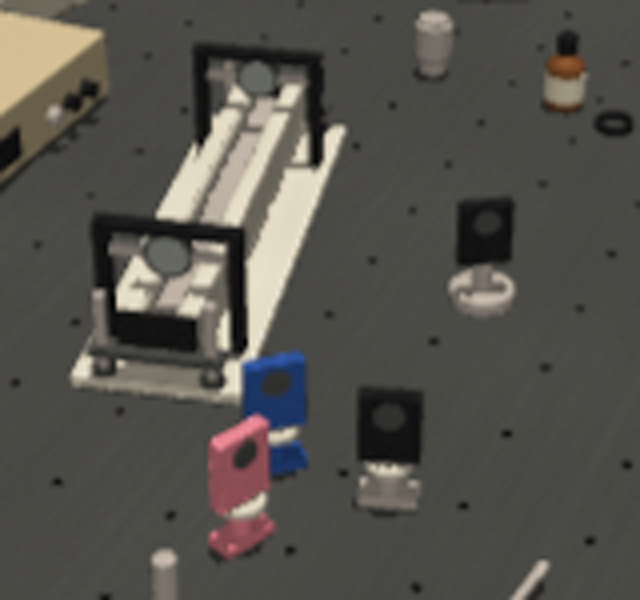

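Run:
```python
from h import *
c=[(108,170),(148,350),(755,212),(712,38)]
f=lambda u,v:(255+u/5,125+v/5)
P=[atz("top",*f(*q),8) for q in c]
for p in P: print(p.round(1))
P=np.array(P);print("cen",P.mean(0),np.linalg.norm(P[1]-P[0]),np.linalg.norm(P[2]-P[1]), np.degrees(np.arctan2(*( (P[0]+P[1]-P[2]-P[3])[:2][::-1]))))
# bridges top z 98: left bar ends (180,130)-(220,300ish)
for q in [(181,137),(215,315),(632,35),(665,195)]: print("bridge",atz("top",*f(*q),98).round(1))
print("stop flange z30",atz("top",*f(58,555),30)," plate top z76",atz("top",*f(56,552),76))
s=lambda u,v:(240+u/4,140+v/4)
print(tri([("top",*f(56,552)),("side",*s(390,390))]))
for q in [(360,388),(423,390)]: print(atz("side",*s(*q),76).round(1))
print("foot centre",atz("side",*s(389,490),4))
```

```text
[656.3 136.7   8. ]
[550.5 112.1   8. ]
[ 632.2 -240.3    8. ]
[ 735.4 -216.9    8. ]
cen [643.59699941 -52.1118169    8.        ] 108.71454886036898 361.7339480036502 102.83236709778821
bridge [656.4  87.5  98. ]
bridge [559.4  68.2  98. ]
bridge [ 712.9 -156.6   98. ]
bridge [ 625.1 -173.3   98. ]
stop flange z30 [431.52274806 159.58649309  30.        ]  plate top z76 [432.66573545 154.60586123  76.        ]
[432.74602336 155.12176442  72.22851036]
[446.9 164.9  76. ]
[414.1 152.6  76. ]
foot centre [430.75330212 158.50241572   4.        ]
```

The base is centred at about (643,-52) with a yaw near 13°. The beam stop is at about (431,158), and its plate points along about 22°. I'll move over the rail first, then to the stop.

send_rows(
  commands=[
    [85,-27,-42,0,0],
    [85,-54,-84,0,0],
    [85,-81,-126,0,0],
    [85,-108,-168,0,0],
    [85,-135,-210,0,0],
  ],
)

```text
clock: 0.65
eef_pos: [384.2, -400.5, 244.7]
tool_rot: [-3.142, 0.002, -1.197]
force: [1.1, -1.1, 0.2]
width: 85.3
```

send_rows(
  commands=[
    [85,-26,-41,0,0],
    [85,-52,-82,0,0],
    [85,-78,-122,0,0],
    [85,-104,-162,0,0],
    [85,-130,-202,0,0],
  ],
)

```text
clock: 1.15
eef_pos: [525.6, -204.0, 244.8]
tool_rot: [3.141, 0.002, -1.197]
force: [0.6, -1.1, -0.5]
width: 84.9
```

send_rows(
  commands=[
    [85,-27,-41,0,0],
    [85,-54,-83,0,0],
    [85,-81,-124,0,0],
    [85,-107,-166,0,0],
    [85,-107,-166,0,0],
  ],
)

```text
clock: 1.65
eef_pos: [644.5, -33.7, 244.2]
tool_rot: [-3.137, 0.007, -1.186]
force: [-1.2, -0.1, -0.2]
width: 85.0
```

Run:
```python
from h import *
import cv2,pickle
s=ctrl.read_state(); P=ctrl.camera_params("wrist"); im=ctrl.get_image("wrist"); print(s["clock"],s["eef_pos"],s["tool_rot"],np.abs(s["qd"]).max(),s["qpos"])
cv2.imwrite("pics/w1.png",im[:,:,::-1]); pickle.dump(P,open("w1.pkl","wb"))
```

```text
1.65 [644.49484563 -33.66722538 244.24160265] [-3.13702447  0.00670139 -1.18573007] 0.08020837844299025 [ 0.00647391  0.62148744  0.01076598  1.53345407 -0.01706394  0.98514985
 -1.16110229]
```

View pics/w1.png

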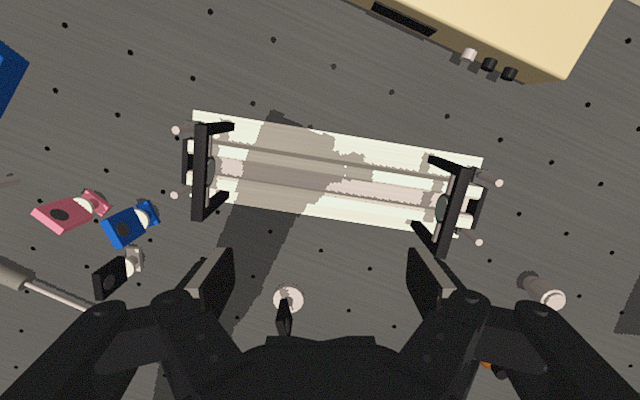

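The wrist view shows the rail unit from about (190,110) to (480,235), and a bridge at each end at columns ~205 and ~455. I'll zoom in.

Run:
```python
import cv2
t=cv2.imread("pics/w1.png")
cv2.imwrite("pics/w1z.png",cv2.resize(t[100:250,165:325],None,fx=5,fy=4,interpolation=cv2.INTER_CUBIC))
cv2.imwrite("pics/w1y.png",cv2.resize(t[100:250,325:485],None,fx=5,fy=4,interpolation=cv2.INTER_CUBIC))
t=cv2.imread("pics/side0.png")
cv2.imwrite("pics/sz2.png",cv2.resize(t[145:240,255:330],None,fx=6,fy=6,interpolation=cv2.INTER_CUBIC))
```

```text
(no output)
```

View pics/w1z.png

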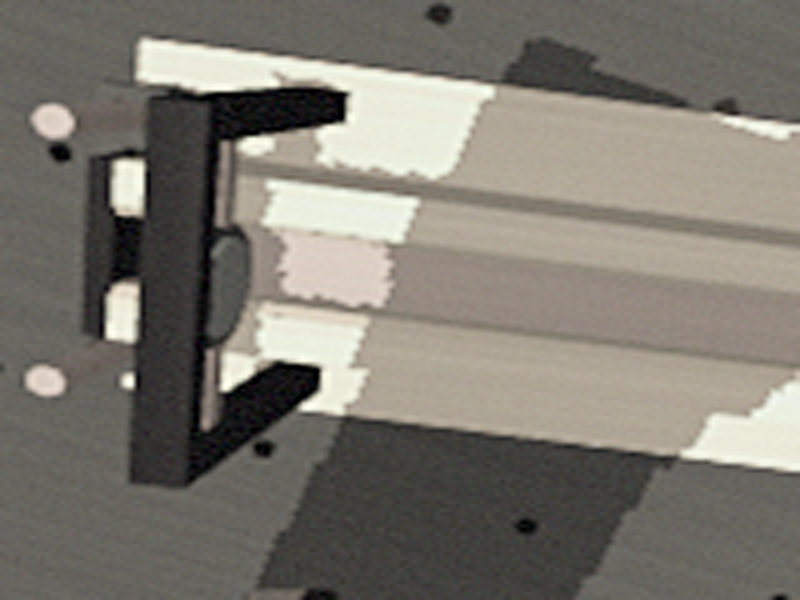

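View pics/w1y.png

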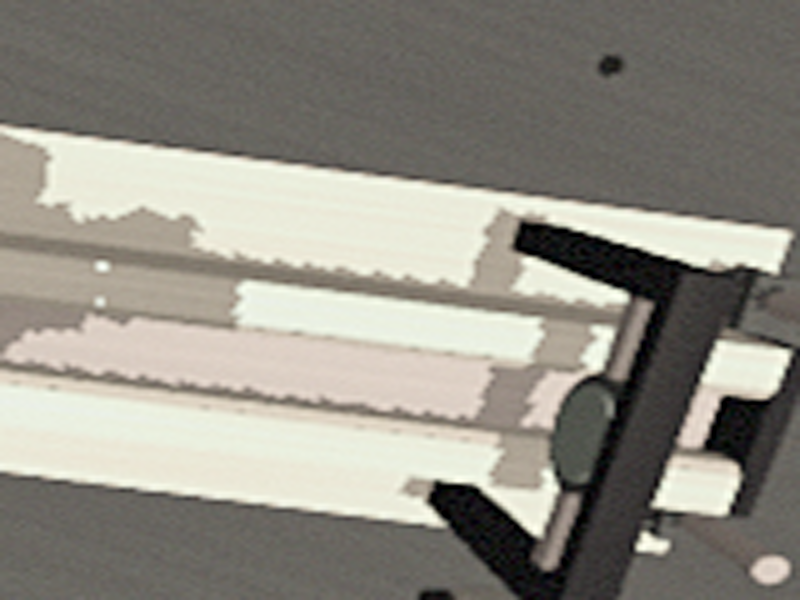

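View pics/sz2.png

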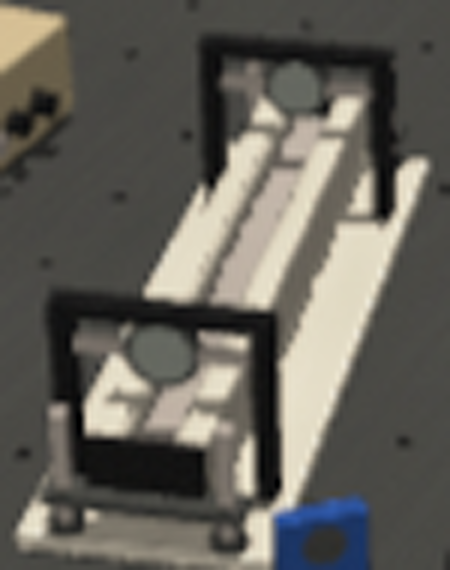

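send_rows(
  commands=[
    [85,-41,20,10,0],
    [85,-82,40,20,0],
    [85,-123,60,30,0],
    [85,-164,80,40,0],
    [85,-205,100,50,0],
  ],
)

```text
clock: 2.2
eef_pos: [471.6, 114.2, 194.7]
tool_rot: [-3.141, 0.004, -1.192]
force: [-0.1, 1.3, 0.3]
width: 85.4
```

send_rows(
  commands=[
    [85,-40,20,10,0],
    [85,-57,27,14,0],
    [85,-57,27,14,0],
    [85,-57,27,14,0],
  ],
)

```text
clock: 2.6
eef_pos: [425.9, 156.2, 181.1]
tool_rot: [-3.141, 0.003, -1.193]
force: [-0.1, -0.6, 0.2]
width: 85.1
```

```bash
cat > look.py <<'E'
import sys,cv2,pickle
from h import *
n=sys.argv[1]
s=ctrl.read_state(); P=ctrl.camera_params("wrist"); im=ctrl.get_image("wrist"); print(s["clock"],s["eef_pos"].round(1),s["tool_rot"].round(4),"f",s["force"].round(1),"qd",np.abs(s["qd"]).max().round(3),"w",s["width"])
cv2.imwrite(f"pics/{n}.png",im[:,:,::-1]); pickle.dump((s,P),open(f"{n}.pkl","wb"))
E
python3 look.py w2
```

```text
2.6 [425.9 156.2 181.1] [-3.1405e+00  2.7000e-03 -1.1930e+00] f [-0.1 -0.6  0.2] qd 0.022 w 85.14514654822472
```

View pics/w2.png

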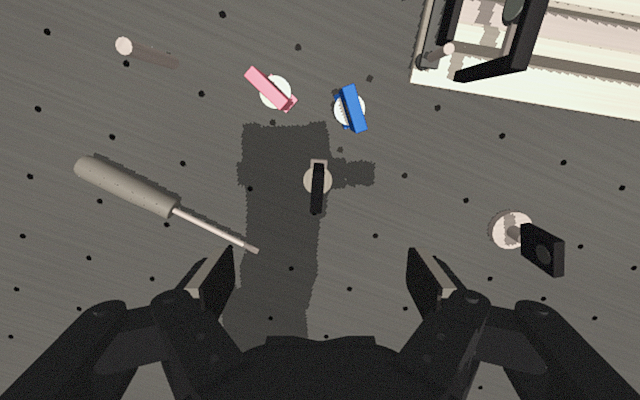

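Run:
```python
import cv2
t=cv2.imread("pics/w2.png")
cv2.imwrite("pics/w2z.png",cv2.resize(t[145:235,267:367],None,fx=6,fy=6,interpolation=cv2.INTER_CUBIC))
```

```text
(no output)
```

View pics/w2z.png

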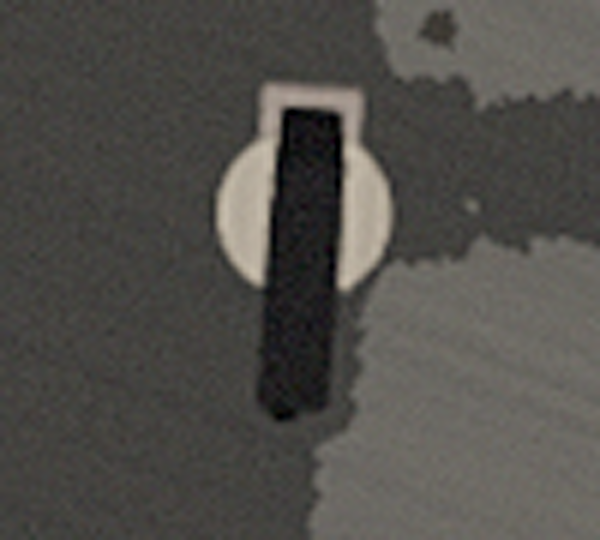

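```bash
cat > fit.py <<'E'
import pickle
from h import *
from scipy.optimize import least_squares
s,P=pickle.load(open("w2.pkl","rb"))
f=lambda u,v:np.array([267+u/6-.4,145+v/6-.4])
obs=[((17,8.5,8),f(262,86)),((17,-8.5,8),f(362,89)),((0,0,30),f(305,213)),((-18,5,76),f(262,408)),((-18,-5,76),f(327,408)),((18,5,30),f(285,108)),((18,-5,30),f(341,110))]
def pt(p,l):
    c,s_=np.cos(p[2]),np.sin(p[2]); return [p[0]+c*l[0]-s_*l[1],p[1]+s_*l[0]+c*l[1],l[2]]
def res(p): return np.concatenate([proj("w",pt(p,l),P)-o for l,o in obs])
for y0 in (np.radians(22),):
    r=least_squares(res,[431,158,y0]); print(r.x,np.degrees(r.x[2]),r.fun.round(1))
p=r.x; yaw=s["tool_rot"][2]; d=p[:2]-s["eef_pos"][:2]
print("tool dx",d@[np.cos(yaw),np.sin(yaw)],"dy",d@[np.sin(yaw),-np.cos(yaw)],"jaw angle err",np.degrees(r.x[2]-np.pi/2-yaw))
t=s["eef_pos"]; print(proj("w",t,P))
E
python3 fit.py
```

```text
[4.31318018e+02 1.61916431e+02 3.17041514e-01] 18.16514065834683 [ 0.2 -0.1 -0.   0.4  0.1  0.1 -0.5  0.3  0.6  0.9 -0.7 -1.   0.4 -0.7]
tool dx -3.353899962665848 dy -7.1310156871608035 jaw angle err -3.4797124013868466
[321.33760446 263.39765938]
```

The fit residual is under 1 px: the stop is at (431.3,161.9) with yaw 18.2°. I'll align and descend with TCP z at about 51.

send_rows(
  commands=[
    [85,-3.4,-7.1,20,3.5],
    [85,-3.4,-7.1,50,3.5],
    [85,-3.4,-7.1,80,3.5],
    [85,-3.4,-7.1,80,3.5],
  ],
)

```text
clock: 3.05
eef_pos: [431.2, 159.5, 98.7]
tool_rot: [3.137, 0.001, -1.258]
force: [-0.4, -0.3, 0.1]
width: 84.8
```

```bash
python3 look.py w3
```

```text
3.05 [431.2 159.5  98.7] [ 3.1375e+00  1.4000e-03 -1.2583e+00] f [-0.4 -0.3  0.1] qd 0.07 w 84.8157008893656
```

View pics/w3.png

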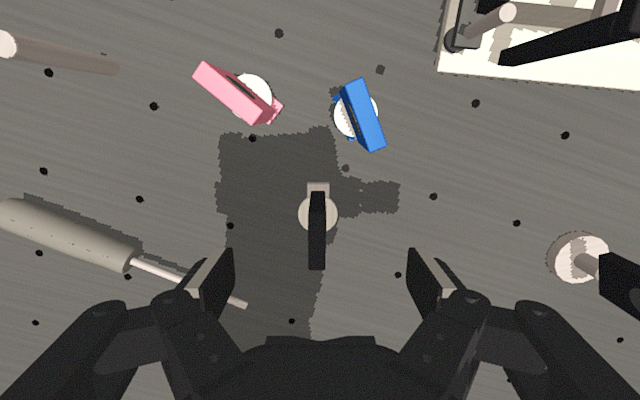

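send_rows(
  commands=[
    [85,-2.2,-0.8,20,0],
    [85,-2.2,-0.8,40,0],
    [85,-2.2,-0.8,48,0],
    [85,-2.2,-0.8,48,0],
    [85,-2.2,-0.8,48,0],
  ],
)

```text
clock: 3.6
eef_pos: [432.8, 162.4, 53.3]
tool_rot: [3.141, 0.002, -1.259]
force: [0.1, -0.2, 0.7]
width: 85.0
```

```bash
python3 look.py w4
```

```text
3.6 [432.8 162.4  53.3] [ 3.1415e+00  1.7000e-03 -1.2588e+00] f [ 0.1 -0.2  0.7] qd 0.006 w 85.0153464970373
```

View pics/w4.png

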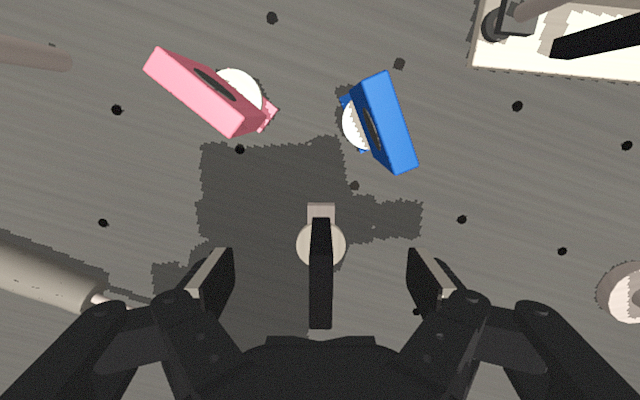

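Run:
```python
import pickle
from h import *
s,P=pickle.load(open("w4.pkl","rb")); t=s["eef_pos"]
p=atz("w",320.5,244.5,30,P); yaw=s["tool_rot"][2]; d=(p-t)[:2]
print(p, d@[np.cos(yaw),np.sin(yaw)],d@[np.sin(yaw),-np.cos(yaw)])
```

```text
[431.74846375 162.38088627  30.        ] -0.34130650662761763 0.9702956078823393
```

Centred to within 1 mm. Lower 2 mm and close.

send_rows(
  commands=[
    [85,-0.3,1,2,0],
    [40,-0.3,1,2,0],
    [15,-0.3,1,2,0],
    [4,-0.3,1,2,0],
    [4,-0.3,1,2,0],
  ],
)

```text
clock: 4.15
eef_pos: [431.8, 162.5, 51.4]
tool_rot: [-3.141, 0.002, -1.258]
force: [0.2, -0.5, -0.9]
width: 27.8
```

send_rows(
  commands=[
    [4,0,0,0,0],
    [4,0,0,0,0],
    [4,0,0,0,0],
    [4,0,0,0,0],
    [4,0,0,0,0],
  ],
)

```text
clock: 4.65
eef_pos: [431.8, 162.6, 51.5]
tool_rot: [-3.141, 0.002, -1.258]
force: [-0.2, -0.1, 1.6]
width: 9.3
```

Gripped at 9.3 mm. Lift.

send_rows(
  commands=[
    [4,0,0,-10,0],
    [4,0,0,-40,0],
    [4,0,0,-80,0],
    [4,0,0,-120,0],
    [4,0,0,-145,0],
  ],
)

```text
clock: 5.15
eef_pos: [432.3, 162.3, 199.5]
tool_rot: [-3.138, 0.002, -1.259]
force: [0.5, -0.3, -1.5]
width: 9.5
```

```bash
python3 look.py w5
cat > goto.py <<'E'
import sys
from h import *
s=ctrl.read_state(); x,y,z,yd=map(float,sys.argv[1:5]); e=s["eef_pos"]
from scipy.spatial.transform import Rotation as R
Rm=R.from_euler("xyz",s["tool_rot"]).as_matrix()
d=Rm.T@(np.array([x,y,z])-e)
yaw=np.degrees(np.arctan2(Rm[1,0],Rm[0,0]))
print("clock",s["clock"],"at",e.round(2),"yaw",yaw.round(2),"tilt",np.degrees([Rm[0,2],Rm[1,2]]).round(2),"F",s["force"].round(1),"d",d.round(2),"roll",round(yaw-yd,2),"j7",s["qpos"][6].round(2),"w",round(s["width"],2))
E
python3 goto.py 620 20 200 12.8
```

```text
5.15 [432.3 162.3 199.5] [-3.1381e+00  2.1000e-03 -1.2588e+00] f [ 0.5 -0.3 -1.5] qd 0.65 w 9.494170331341273
clock 5.2 at [433.99 163.   202.16] yaw -72.13 tilt [0.42 0.29] F [0.2 0.6 0.6] d [ 193.19 -133.13    2.8 ] roll -84.93 j7 -1.65 w 9.49
```

View pics/w5.png

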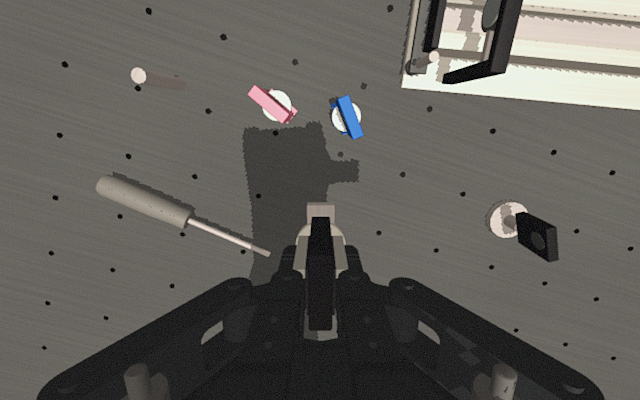

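send_rows(
  commands=[
    [4,25,-17,0,-8.5],
    [4,60,-41,0,-17],
    [4,100,-69,0,-25.5],
    [4,140,-96,0,-34],
    [4,170,-117,0,-42.5],
  ],
)

```text
clock: 5.7
eef_pos: [599.1, 33.9, 202.6]
tool_rot: [-3.134, -0.005, -0.514]
force: [0.4, -0.1, -1.3]
width: 9.2
```

```bash
python3 goto.py 620 20 200 12.8
```

```text
clock 5.7 at [599.11  33.87 202.59] yaw -29.43 tilt [0.44 0.22] F [ 0.4 -0.1 -1.3] d [25.    1.83  2.7 ] roll -42.23 j7 -0.74 w 9.21
```

send_rows(
  commands=[
    [4,10,1,1,-8.5],
    [4,20,2,2,-17],
    [4,25,2,2,-25.5],
    [4,25,2,2,-34],
    [4,25,2,2,-42.2],
  ],
)

```text
clock: 6.2
eef_pos: [619.2, 19.2, 200.1]
tool_rot: [-3.14, -0.007, 0.228]
force: [-0.1, 0.6, -1.0]
width: 9.0
```

send_rows(
  commands=[
    [4,0,0,0,0],
    [4,0,0,0,0],
  ],
)

```text
clock: 6.4
eef_pos: [618.6, 18.7, 199.7]
tool_rot: [-3.14, -0.005, 0.225]
force: [0.1, -0.3, -2.0]
width: 9.1
```

```bash
python3 look.py w6
```

```text
6.4 [618.6  18.7 199.7] [-3.1397 -0.0052  0.2246] f [ 0.1 -0.3 -2. ] qd 0.011 w 9.069955707855097
```

View pics/w6.png

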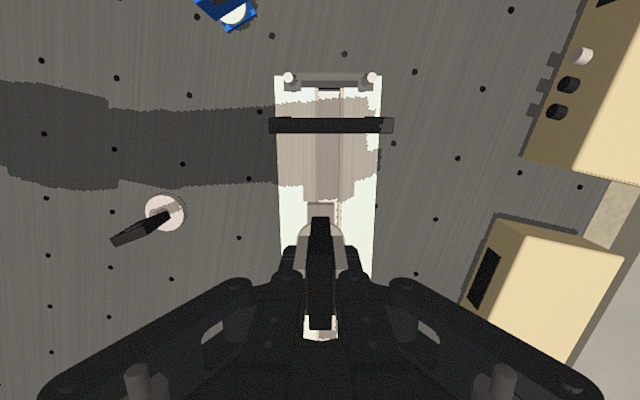

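The wrist view shows the rail running vertically at columns 275–380 and the slot at about column 328, with the held foot end near (320,207). Zooming in.

Run:
```python
import cv2
t=cv2.imread("pics/w6.png")
cv2.imwrite("pics/w6z.png",cv2.resize(t[65:165,262:402],None,fx=5.5,fy=5.5,interpolation=cv2.INTER_CUBIC))
cv2.imwrite("pics/w6y.png",cv2.resize(t[155:255,262:402],None,fx=5.5,fy=5.5,interpolation=cv2.INTER_CUBIC))
```

```text
(no output)
```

View pics/w6z.png

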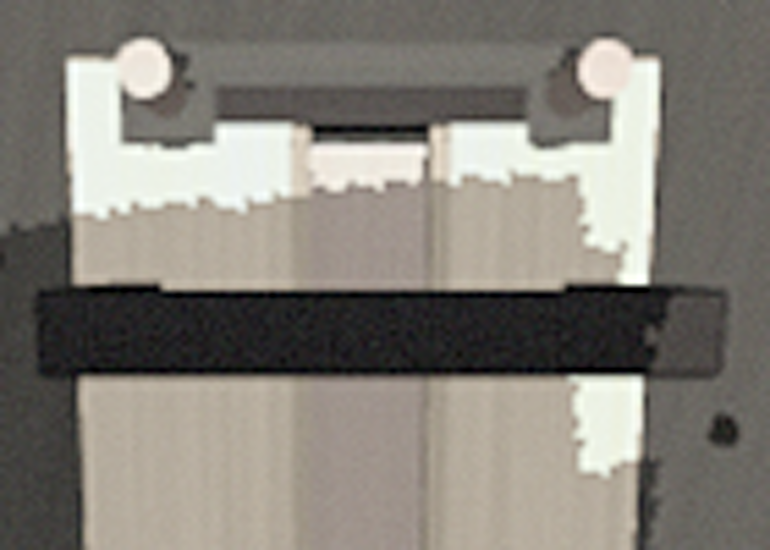

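View pics/w6y.png

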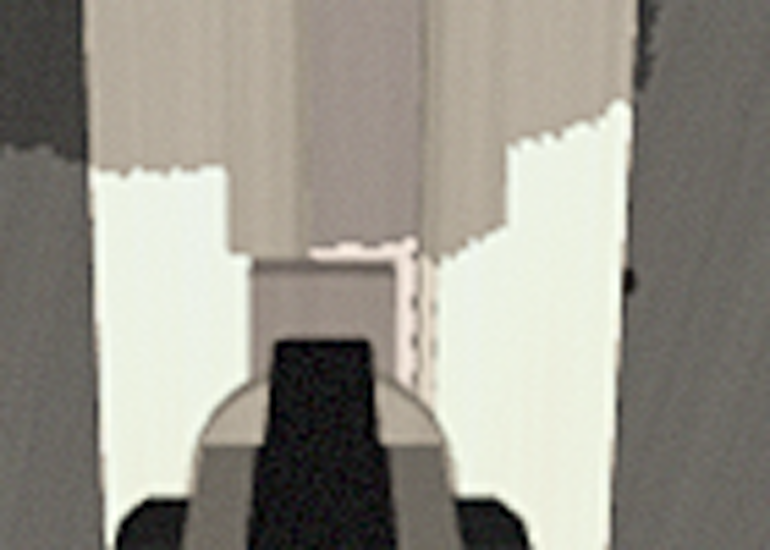

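```bash
cat > fitb.py <<'E'
import pickle,cv2
from h import *
from scipy.optimize import least_squares
s,P=pickle.load(open("w6.pkl","rb"))
im=cv2.imread("pics/w6.png").astype(float).mean(2)
for v in (105,110,140,150,160,170,180,190): print(v,im[v-2:v+3,305:352].mean(0).round().astype(int))
E
python3 fitb.py
```

```text
105 [177 175 168 171 174 171 166 167 170 164 151 149 151 150 147 147 148 147
 150 151 149 150 152 150 148 150 149 151 149 150 151 151 150 153 135 134
 154 149 157 169 170 172 172 171 169 171 175]
110 [173 172 169 172 175 171 166 169 170 166 153 149 150 148 146 147 148 149
 149 150 150 150 151 149 148 150 150 150 148 149 151 150 150 151 134 134
 156 149 157 169 171 172 173 171 169 172 175]
140 [171 168 171 173 175 170 165 167 169 167 155 148 148 148 146 146 147 150
 149 150 148 149 149 150 148 149 149 147 147 149 148 148 149 137 137 153
 153 154 163 168 171 170 169 169 172 175 170]
150 [171 168 170 172 173 171 165 165 169 165 154 149 147 147 146 146 146 149
 149 149 149 147 149 148 150 150 149 148 146 148 148 147 151 133 134 157
 152 155 165 169 169 169 168 170 172 173 167]
160 [169 168 169 173 173 169 165 166 166 167 157 147 147 148 146 145 147 147
 150 149 149 149 148 147 149 149 149 147 147 147 147 147 150 135 135 156
 152 156 166 168 169 167 170 170 173 171 167]
170 [169 165 170 171 172 169 166 164 167 167 157 148 147 148 145 146 146 146
 150 149 148 147 148 150 149 148 150 147 147 146 146 146 150 140 139 155
 151 159 167 168 167 167 168 170 172 170 165]
180 [166 167 167 170 172 168 165 164 165 166 158 148 145 145 145 145 147 146
 148 149 147 147 148 148 148 148 149 146 147 146 145 146 143 137 145 155
 154 160 166 167 167 166 168 171 172 166 165]
190 [166 166 167 170 171 170 166 164 165 167 158 148 149 147 145 145 146 146
 146 148 148 148 146 147 148 147 148 145 145 144 145 147 139 132 149 155
 154 161 165 168 165 167 171 171 169 166 164]
```

```bash
cat > fitb.py <<'E'
import pickle
from h import *
s,P=pickle.load(open("w6.pkl","rb")); print(P["cam_to_world"][:3,3])
t=s["eef_pos"];yaw=s["tool_rot"][2]
for H in (44,51,58):
    a=atz("w",328.9,110,H,P);m=atz("w",328.8,150,H,P);b=atz("w",328.45,190,H,P); d=a-b
    ang=np.degrees(np.arctan2(d[1],d[0]))
    w1=np.linalg.norm(atz("w",314.7,110,H,P)-atz("w",343.1,110,H,P));w2=np.linalg.norm(atz("w",314.95,190,H,P)-atz("w",341.9,190,H,P))
    # lateral offset of slot at TCP
    n=np.array([np.cos(np.radians(ang-90)),np.sin(np.radians(ang-90))])
    off=(m-t)[:2]@n
    # base corners
    f=lambda u,v:(262+u/5.5-.4,65+v/5.5-.4)
    c1=atz("w",*f(65,57),8,P);c2=atz("w",*f(660,57),8,P)
    print(H,"ang",ang-90,"off",off,"widths",w1,w2,"corners",c1,c2,np.linalg.norm(c1-c2))
    br=[atz("w",*f(u,v),98,P) for u,v in ((38,332),(724,332))]; print("bridge",br, np.linalg.norm(br[0]-br[1]))
d=c2-c1;print("base front yaw",np.degrees(np.arctan2(d[1],d[0])))
fl=atz("w",307.1,207,156.2,P);fr=atz("w",334,207,156.2,P)
e=(np.array(fl+fr)/2-t)[:2]
print("foot rel TCP tx",e@[np.cos(yaw),np.sin(yaw)],"ty",e@[np.sin(yaw),-np.cos(yaw)],"yaw",np.degrees(yaw),np.linalg.norm(fl-fr))
E
python3 fitb.py
```

```text
[601.00500506  88.75851198 328.31036123]
44 ang 12.999664963415682 off 8.611976686766855 widths 26.367184937867744 27.008975968934095 corners [548.86235974 113.59327573   8.        ] [655.71786183 138.03873236   8.        ] 109.61605118393773
bridge [array([566.18820213,  70.98090933,  98.        ]), array([658.93418332,  92.1110312 ,  98.        ])] 95.12254768087645
51 ang 12.99966496341564 off 8.365505840861669 widths 25.717998978669666 26.343988484958498 corners [548.86235974 113.59327573   8.        ] [655.71786183 138.03873236   8.        ] 109.61605118393773
bridge [array([566.18820213,  70.98090933,  98.        ]), array([658.93418332,  92.1110312 ,  98.        ])] 95.12254768087645
58 ang 12.999664963415569 off 8.11903499495646 widths 25.068813019471595 25.679001000983014 corners [548.86235974 113.59327573   8.        ] [655.71786183 138.03873236   8.        ] 109.61605118393773
bridge [array([566.18820213,  70.98090933,  98.        ]), array([658.93418332,  92.1110312 ,  98.        ])] 95.12254768087645
base front yaw 12.885876387493541
foot rel TCP tx -0.2603890806769448 ty -15.927496035211314 yaw 12.87052487226319 16.59472200501382
```

The slot yaw is 12.9°. The slot line is about 8.5 mm from the TCP along tool x, and the midpoint between the bridges is near (640,-40). Moving there and lowering.

```bash
python3 goto.py 640.6 -40.3 130 12.9
```

```text
clock 6.45 at [618.8   18.89 199.82] yaw 12.9 tilt [0.29 0.17] F [ 0.3 -0.3 -0.5] d [ 7.64 62.69 69.76] roll -0.0 j7 -0.12 w 9.26
```

send_rows(
  commands=[
    [4,4,25,0,0],
    [4,7.6,50,10,0],
    [4,7.6,62.7,30,0],
    [4,7.6,62.7,50,0],
    [4,7.6,62.7,60,0],
  ],
)

```text
clock: 6.95
eef_pos: [639.4, -41.0, 138.0]
tool_rot: [-3.14, -0.003, 0.222]
force: [-0.3, 0.5, -1.8]
width: 9.1
```

send_rows(
  commands=[
    [4,0,0,4,0],
    [4,0,0,6,0],
    [4,0,0,6,0],
  ],
)

```text
clock: 7.25
eef_pos: [639.7, -40.5, 132.4]
tool_rot: [-3.14, -0.003, 0.223]
force: [-0.2, 0.2, -2.7]
width: 9.1
```

```bash
python3 look.py w7;python3 goto.py 640.6 -40.3 130 12.9;python3 - <<'E'
import cv2
t=cv2.imread("pics/w7.png")
cv2.imwrite("pics/w7z.png",cv2.resize(t[100:260,240:400],None,fx=3.7,fy=3.7,interpolation=cv2.INTER_CUBIC))
E
```

```text
7.25 [639.7 -40.5 132.4] [-3.1398 -0.0034  0.2228] f [-0.2  0.2 -2.7] qd 0.009 w 9.121259920337593
clock 7.3 at [639.88 -40.55 132.74] yaw 12.77 tilt [0.2  0.14] F [-0.1  0.1 -1.7] d [ 0.75 -0.08  2.74] roll -0.13 j7 -0.05 w 9.69
```

View pics/w7.png

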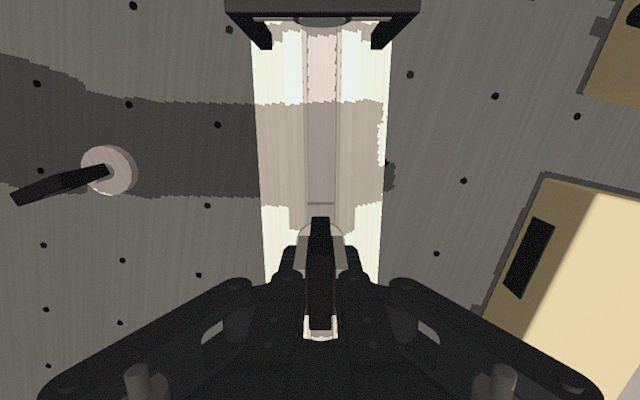

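View pics/w7z.png

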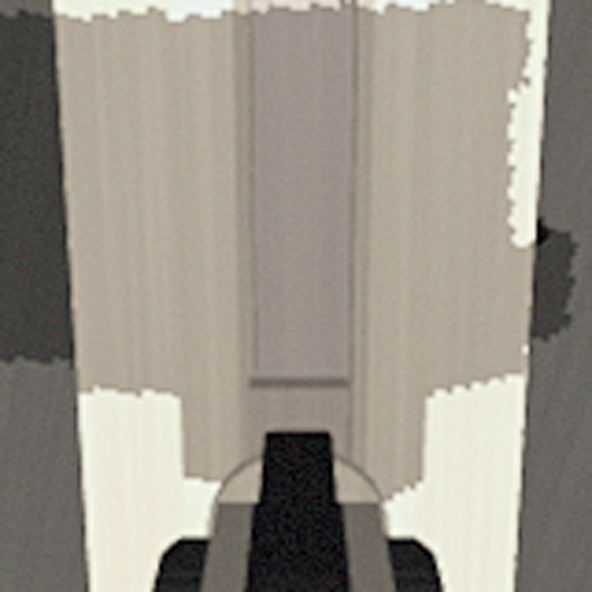

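```bash
cat > prof.py <<'E'
import pickle,cv2
from h import *
im=cv2.imread("pics/w7.png").astype(float).mean(2)
for v in (140,160,180,208): print(v,"\n",im[v-3:v+4,300:345].mean(0).round().astype(int) if v<200 else im[v:v+4,300:345].mean(0).round().astype(int))
s,P=pickle.load(open("w7.pkl","rb"));t=s["eef_pos"];yaw=s["tool_rot"][2]
tx=np.array([np.cos(yaw),np.sin(yaw)])
print("foot",[ (atz("w",u,208,t[2]-43.4,P)-t)[:2]@tx for u in (307.1,334.1)])
E
python3 prof.py
```

```text
140 
 [167 167 170 157 144 147 149 138 135 149 146 146 146 147 147 147 148 149
 149 148 148 149 149 149 149 150 148 147 146 145 147 146 146 148 146 132
 141 155 152 148 158 167 165 168 168]
160 
 [167 166 169 162 149 146 151 138 136 147 147 144 145 147 145 146 147 148
 149 148 148 147 149 147 147 147 146 146 145 145 144 145 146 149 140 132
 147 153 151 152 162 167 166 167 166]
180 
 [167 166 166 164 152 148 148 147 139 140 146 144 143 146 145 143 145 148
 148 146 147 147 147 146 144 147 146 145 144 143 143 145 145 149 133 131
 155 153 146 156 166 165 164 166 165]
208 
 [164 166 164 163 157 149 148 143 143 141 141 140 142 145 144 143 140 139
 140 140 142 143 143 141 140 143 142 139 142 138 142 140 142 145 135 139
 155 149 149 160 166 163 163 165 165]
foot [np.float64(-8.67269324016798), np.float64(7.991840573698576)]
```

```bash
cat >> prof.py <<'E'
print("----")
for H in (46,51,56):
    C=[]
    for l,r,v in ((303,340,140),(303.5,339.9,160),(303.8,339.1,180)):
        a=atz("w",l,v,H,P);b=atz("w",r,v,H,P); m=((a+b)/2-t)[:2]; C.append((m@tx, m@[np.sin(yaw),-np.cos(yaw)],np.linalg.norm(a-b)))
    C=np.array(C);k=np.polyfit(C[:,1],C[:,0],1); print(H,C.round(2),"at foot centre",np.polyval(k,0),"yaw err deg",np.degrees(k[0]))
E
python3 prof.py | sed -n '/----/,$p'
```

```text
----
46 [[  0.56 -52.72  26.71]
 [  0.72 -38.22  26.79]
 [  0.55 -23.16  26.49]] at foot centre 0.5962170011414184 yaw err deg -0.01712382462586402
51 [[  0.51 -53.18  26.09]
 [  0.67 -39.02  26.16]
 [  0.5  -24.3   25.87]] at foot centre 0.5503028325713333 yaw err deg -0.01712382462610426
56 [[  0.47 -53.63  25.47]
 [  0.62 -39.81  25.54]
 [  0.46 -25.44  25.26]] at foot centre 0.5043886640017428 yaw err deg -0.01712382462567353
```

Correct +0.9 mm in x, then descend slowly.

send_rows(
  commands=[
    [4,0.9,0,4,0],
    [4,0.9,0,10,0],
    [4,0.9,0,16,0],
    [4,0.9,0,20,0],
    [4,0.9,0,20,0],
  ],
)

```text
clock: 7.8
eef_pos: [640.1, -40.4, 111.7]
tool_rot: [-3.14, -0.002, 0.223]
force: [-0.2, 1.0, -1.1]
width: 9.3
```

```bash
python3 goto.py 640.6 -40.3 100 12.9
```

```text
clock 7.8 at [640.12 -40.36 111.7 ] yaw 12.76 tilt [0.1  0.14] F [-0.2  1.  -1.1] d [ 0.45  0.07 11.7 ] roll -0.14 j7 -0.06 w 9.34
```

send_rows(
  commands=[
    [4,0.6,0,1,0],
    [4,0.6,0,2,0],
    [4,0.6,0,2,0],
  ],
)

```text
clock: 8.1
eef_pos: [640.7, -40.2, 109.6]
tool_rot: [-3.14, -0.002, 0.223]
force: [-1.0, 0.1, -1.4]
width: 8.9
```

```bash
python3 look.py w8;python3 goto.py 640.6 -40.3 100 12.9;python3 - <<'E'
import cv2
t=cv2.imread("pics/w8.png")
cv2.imwrite("pics/w8z.png",cv2.resize(t[140:260,260:380],None,fx=5,fy=5,interpolation=cv2.INTER_CUBIC))
im=t.astype(float).mean(2)
for v in (160,180,195): print(v,"\n",im[v-3:v+4,300:345].mean(0).round().astype(int))
E
```

```text
8.1 [640.7 -40.2 109.6] [-3.1396e+00 -2.1000e-03  2.2280e-01] f [-1.   0.1 -1.4] qd 0.002 w 8.946762232349304
clock 8.15 at [640.78 -40.21 109.77] yaw 12.76 tilt [0.1  0.14] F [-0.2  0.7 -2. ] d [-0.22  0.06  9.77] roll -0.14 j7 -0.06 w 9.22
160 
 [141 132 134 135 127 119 128 133 132 132 131 132 132 132 133 133 134 134
 134 133 134 136 132 132 133 135 132 132 131 130 130 131 133 133 131 118
 126 140 139 135 139 149 153 151 153]
180 
 [146 132 134 136 137 122 117 133 131 130 131 131 131 129 132 132 134 133
 133 132 133 135 133 131 133 132 132 130 129 129 130 131 132 134 125 118
 133 140 137 135 143 152 151 150 152]
195 
 [149 138 133 135 137 123 118 133 131 130 129 132 131 130 131 132 135 133
 133 132 131 134 132 131 132 133 132 130 130 128 130 130 132 133 123 121
 140 138 135 134 146 154 150 151 152]
```

View pics/w8z.png

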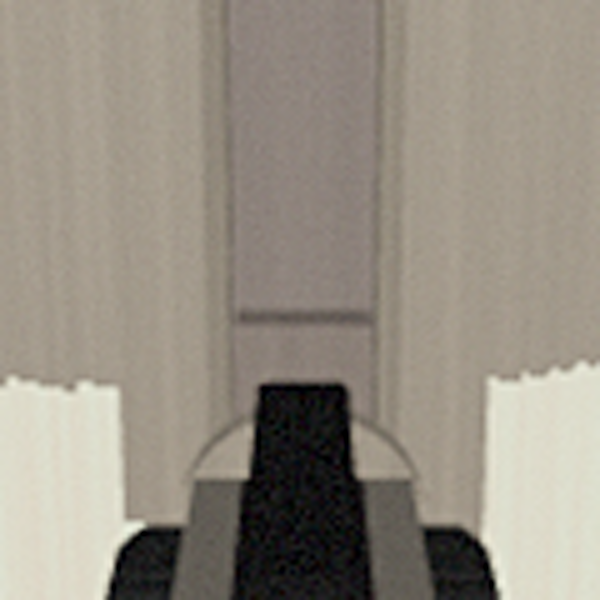

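Foot centre is column 304.5 and the slot centre is about 305 in the zoom, so they line up. Descending.

send_rows(
  commands=[
    [4,0,0,3,0],
    [4,0,0,6,0],
    [4,0,0,9,0],
    [4,0,0,12,0],
    [4,0,0,12,0],
  ],
)

```text
clock: 8.65
eef_pos: [640.4, -40.2, 97.1]
tool_rot: [-3.139, -0.001, 0.223]
force: [1.1, -0.2, -1.2]
width: 9.1
```

send_rows(
  commands=[
    [4,0,0,1.5,0],
    [4,0,0,3,0],
    [4,0,0,4.5,0],
    [4,0,0,4.5,0],
  ],
)

```text
clock: 9.05
eef_pos: [640.2, -40.2, 92.4]
tool_rot: [-3.139, -0.001, 0.223]
force: [-0.4, -0.1, -2.7]
width: 9.4
```

```bash
python3 goto.py 640.7 -40.2 90 12.9
```

```text
clock 9.05 at [640.22 -40.22  92.37] yaw 12.76 tilt [0.02 0.14] F [-0.4 -0.1 -2.7] d [0.47 0.09 2.37] roll -0.14 j7 -0.07 w 9.42
```

send_rows(
  commands=[
    [4,0.3,0,1,0],
    [4,0.3,0,2,0],
    [4,0.3,0,3,0],
    [4,0.3,0,3,0],
  ],
)

```text
clock: 9.45
eef_pos: [640.4, -40.2, 89.2]
tool_rot: [-3.139, -0.001, 0.223]
force: [0.4, 1.1, -1.9]
width: 9.3
```

send_rows(
  commands=[
    [4,0.1,0,1,0],
    [4,0.1,0,2,0],
    [4,0.1,0,3,0],
    [4,0.1,0,3,0],
  ],
)

```text
clock: 9.85
eef_pos: [640.6, -40.1, 86.7]
tool_rot: [-3.139, -0.001, 0.223]
force: [-1.7, 0.2, 3.9]
width: 9.0
```

Contact with the strip at TCP z of about 86.7. Pressing on gently.

send_rows(
  commands=[
    [4,0,0,1,0],
    [4,0,0,2,0],
    [4,0,0,2,0],
    [4,0,0,2,0],
  ],
)

```text
clock: 10.25
eef_pos: [640.6, -40.1, 85.3]
tool_rot: [-3.14, -0.001, 0.223]
force: [-2.1, -0.4, 7.2]
width: 9.6
```

send_rows(
  commands=[
    [4,0,0,1,0],
    [4,0,0,1,0],
    [4,0,0,1,0],
  ],
)

```text
clock: 10.55
eef_pos: [640.6, -40.1, 85.0]
tool_rot: [-3.14, -0.001, 0.223]
force: [-1.5, 0.1, 6.9]
width: 9.4
```

send_rows(
  commands=[
    [4,0,0,1,0],
    [4,0,0,2,0],
    [4,0,0,2.8,0],
    [4,0,0,2.8,0],
    [4,0,0,2.8,0],
  ],
)

```text
clock: 11.05
eef_pos: [640.7, -40.1, 83.4]
tool_rot: [-3.14, -0.001, 0.223]
force: [-2.8, -0.6, 9.5]
width: 9.2
```

```bash
python3 goto.py 640.7 -40.2 82.6 12.9
```

```text
clock 11.05 at [640.66 -40.05  83.37] yaw 12.77 tilt [0.05 0.08] F [-2.8 -0.6  9.5] d [0.01 0.16 0.77] roll -0.13 j7 -0.08 w 9.2
```

send_rows(
  commands=[
    [4,-0.3,0,1.5,0],
    [4,-0.3,0,2.0,0],
    [4,-0.3,0,2.0,0],
    [4,-0.3,0,2.0,0],
  ],
)

```text
clock: 11.45
eef_pos: [640.6, -40.0, 82.8]
tool_rot: [-3.141, -0.002, 0.223]
force: [-3.0, 0.4, 10.0]
width: 9.3
```

```bash
python3 look.py w9; python3 goto.py 640.7 -40.2 82.6 12.9
```

```text
11.45 [640.6 -40.   82.8] [-3.141e+00 -1.800e-03  2.228e-01] f [-3.   0.4 10. ] qd 0.001 w 9.298383245132344
clock 11.5 at [640.59 -40.02  82.75] yaw 12.76 tilt [0.09 0.06] F [-4.   0.5 11.5] d [0.07 0.2  0.15] roll -0.14 j7 -0.08 w 9.05
```

Net press is about 13 N. Begin twisting while still pressing.

send_rows(
  commands=[
    [4,-0.2,0,1.7,0],
    [4,-0.2,0,1.7,4],
    [4,-0.2,0,1.7,9],
    [4,-0.2,0,1.7,14],
    [4,-0.2,0,1.7,18],
  ],
)

```text
clock: 12.0
eef_pos: [642.3, -40.2, 83.0]
tool_rot: [-3.14, -0.006, -0.094]
force: [-0.0, -0.8, 10.5]
width: 9.7
```

```bash
python3 goto.py 640.6 -40.0 82.6 -77.1; python3 -c "
from cell import ctrl; print(ctrl.read_state()['torque'])"
```

```text
clock 12.0 at [642.27 -40.18  83.01] yaw -5.41 tilt [0.34 0.04] F [-0.  -0.8 10.5] d [-1.68 -0.02  0.4 ] roll 71.69 j7 -0.31 w 9.68
[-0.1538418   0.24279365  0.04675574]
```

send_rows(
  commands=[
    [4,-0.8,0,1.8,5],
    [4,-1.2,0,1.8,11],
    [4,-1.2,0,1.8,17],
    [4,-1.2,0,1.8,23],
    [4,-1.2,0,1.8,28],
  ],
)

```text
clock: 12.5
eef_pos: [643.6, -40.6, 83.3]
tool_rot: [-3.135, -0.01, -0.587]
force: [0.4, -0.9, 10.0]
width: 9.5
```

```bash
python3 goto.py 640.6 -40.0 82.6 -77.1; python3 -c "
from cell import ctrl; print(ctrl.read_state()['torque'])"
```

```text
clock 12.5 at [643.59 -40.61  83.29] yaw -33.63 tilt [ 0.67 -0.02] F [ 0.4 -0.9 10. ] d [-2.83  1.15  0.65] roll 43.47 j7 -0.68 w 9.53
[-0.3102782   0.09496149 -0.0084975 ]
```

send_rows(
  commands=[
    [4,-1,0.5,1.8,0],
    [4,-2,0.8,1.8,0],
    [4,-2.5,1,1.8,0],
  ],
)

```text
clock: 12.8
eef_pos: [643.3, -40.5, 83.4]
tool_rot: [-3.133, -0.015, -0.587]
force: [0.4, -0.8, 10.5]
width: 9.2
```

```bash
python3 look.py w10; python3 goto.py 640.6 -40.0 82.6 -77.1; python3 -c "
from cell import ctrl; print(ctrl.read_state()['torque'])"
```

```text
12.8 [643.3 -40.5  83.4] [-3.1331 -0.0148 -0.5871] f [ 0.4 -0.8 10.5] qd 0.015 w 9.230239405579207
clock 12.85 at [643.33 -40.55  83.5 ] yaw -33.64 tilt [ 0.98 -0.06] F [-0.1 -1.6  9.6] d [-2.59  1.06  0.85] roll 43.46 j7 -0.68 w 9.46
[-0.24598527  0.06492927 -0.01667968]
```

View pics/w10.png

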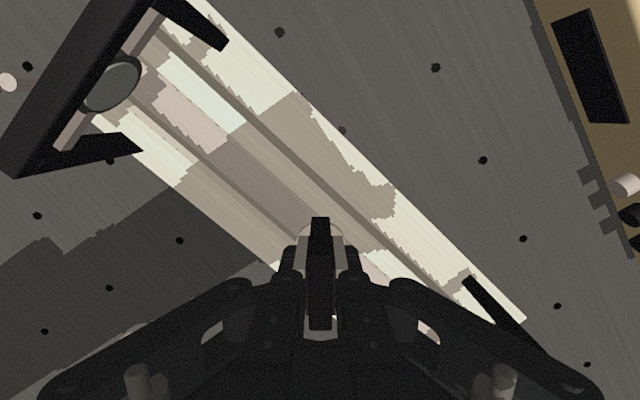

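Each call re-bases on the deflected pose, so the arm creeps toward +x under load. I'll command a compensating shift and do the remaining turn in as few calls as possible.

send_rows(
  commands=[
    [4,-2,1.3,2.1,6],
    [4,-3.3,2.2,2.2,14.5],
    [4,-3.3,2.2,2.2,23],
    [4,-3.3,2.2,2.2,31.5],
    [4,-3.3,2.2,2.2,40],
  ],
)

```text
clock: 13.35
eef_pos: [642.5, -42.5, 83.3]
tool_rot: [-3.119, -0.01, -1.292]
force: [0.8, -3.9, 8.8]
width: 9.4
```

```bash
python3 goto.py 640.6 -40.0 82.6 -77.1; python3 -c "
from cell import ctrl; print(ctrl.read_state()['torque'])"
```

```text
clock 13.35 at [642.51 -42.46  83.35] yaw -74.0 tilt [ 1.39 -0.21] F [ 0.8 -3.9  8.8] d [-2.9   1.18  0.69] roll 3.1 j7 -1.18 w 9.38
[-0.70898254 -0.11021345  0.05374319]
```

send_rows(
  commands=[
    [4,-1.2,0.8,2.0,1.5],
    [4,-2,1.5,2.2,3],
    [4,-2,2,2.2,3.2],
    [4,-2,2,2.2,3.2],
  ],
)

```text
clock: 13.75
eef_pos: [642.4, -42.6, 83.2]
tool_rot: [-3.114, -0.012, -1.348]
force: [-0.9, -1.8, 11.0]
width: 9.0
```

```bash
python3 look.py w11; python3 goto.py 640.6 -40.0 82.6 -77.1; python3 -c "
from cell import ctrl; print(ctrl.read_state()['torque'])"
```

```text
13.75 [642.4 -42.6  83.2] [-3.1139 -0.0122 -1.3477] f [-0.9 -1.8 11. ] qd 0.004 w 8.977924073958752
clock 13.8 at [642.39 -42.67  83.2 ] yaw -77.22 tilt [ 1.7  -0.33] F [-0.3 -2.3 11.7] d [-3.01  1.17  0.53] roll -0.12 j7 -1.22 w 9.32
[-0.53627709  0.18805947  0.03361721]
```

View pics/w11.png

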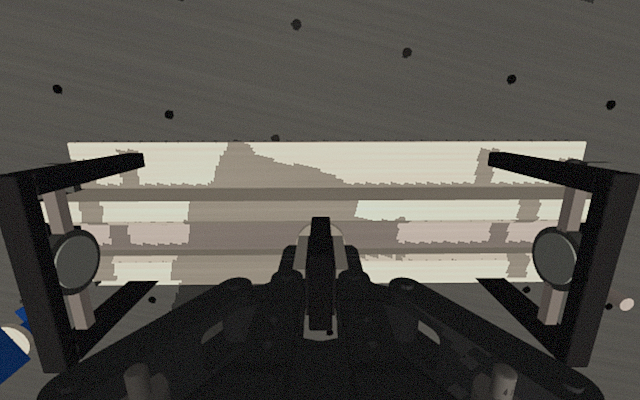

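The plate is square across the rail (tool yaw -77.2° against the base's 12.9° - 90°), about midway between the bridges (320 against a mid-column of 317), and pressed at about 13 N. I'll open the jaws while keeping the down bias.

send_rows(
  commands=[
    [20,-1,1,1.7,0],
    [30,-1,1,1.7,0],
    [40,-1,1,1.7,0],
    [60,-1,1,1.7,0],
    [85,-1,1,1.7,0],
  ],
)

```text
clock: 14.3
eef_pos: [641.1, -41.7, 81.1]
tool_rot: [-3.114, -0.012, -1.347]
force: [0.1, -0.1, -0.3]
width: 67.6
```

```bash
python3 look.py w12; python3 goto.py 640.6 -40.0 82.6 -77.1
```

```text
14.3 [641.1 -41.7  81.1] [-3.1144 -0.0119 -1.3475] f [ 0.1 -0.1 -0.3] qd 0.002 w 67.61560342517424
clock 14.35 at [641.14 -41.8   81.15] yaw -77.21 tilt [ 1.68 -0.32] F [-0.3 -0.2  0.5] d [-1.86  0.08 -1.47] roll -0.11 j7 -1.22 w 74.59
```

View pics/w12.png

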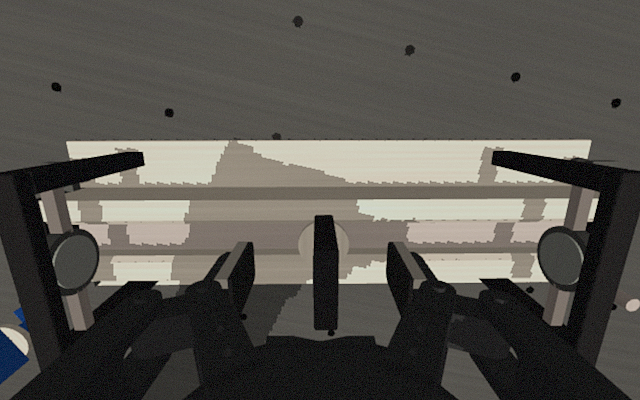

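Released. Open fully, then retreat straight up.

send_rows(
  commands=[
    [85,-1.5,0,0,0],
    [85,-2.5,0,0,0],
    [85,-2.5,0,-10,0],
    [85,-2.5,0,-30,0],
    [85,-2.5,0,-60,0],
  ],
)

```text
clock: 14.85
eef_pos: [637.7, -38.9, 140.9]
tool_rot: [-3.117, -0.011, -1.347]
force: [0.1, 0.7, -0.0]
width: 85.0
```

send_rows(
  commands=[
    [85,0,0,-30,0],
    [85,0,0,-60,0],
    [85,0,0,-60,0],
    [85,0,0,-60,0],
  ],
)

```text
clock: 15.25
eef_pos: [636.4, -38.5, 202.2]
tool_rot: [-3.115, -0.012, -1.347]
force: [0.6, 0.8, 0.4]
width: 85.0
```

```bash
python3 look.py w13
python3 - <<'E'
from cell import ctrl
import cv2
t=ctrl.get_image("side")[:,:,::-1]; cv2.imwrite("pics/s13.png",cv2.resize(t[140:260,240:340],None,fx=6,fy=5,interpolation=cv2.INTER_CUBIC) if 0 else cv2.resize(t[140:245,245:345],None,fx=5.7,fy=5.7,interpolation=cv2.INTER_CUBIC))
w=cv2.imread("pics/w13.png"); cv2.imwrite("pics/w13z.png",cv2.resize(w[110:230,240:400],None,fx=5,fy=5,interpolation=cv2.INTER_CUBIC))
E
```

```text
15.25 [636.4 -38.5 202.2] [-3.1153 -0.0116 -1.3474] f [0.6 0.8 0.4] qd 0.035 w 85.02469593103672
```

View pics/w13.png

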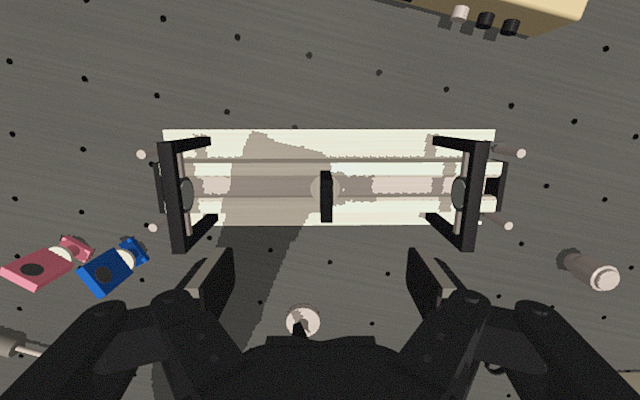

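View pics/w13z.png

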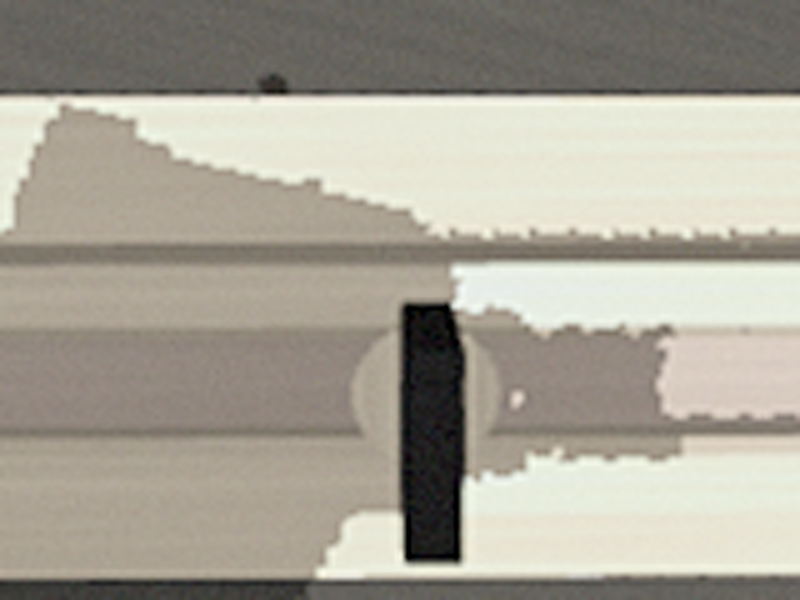

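View pics/s13.png

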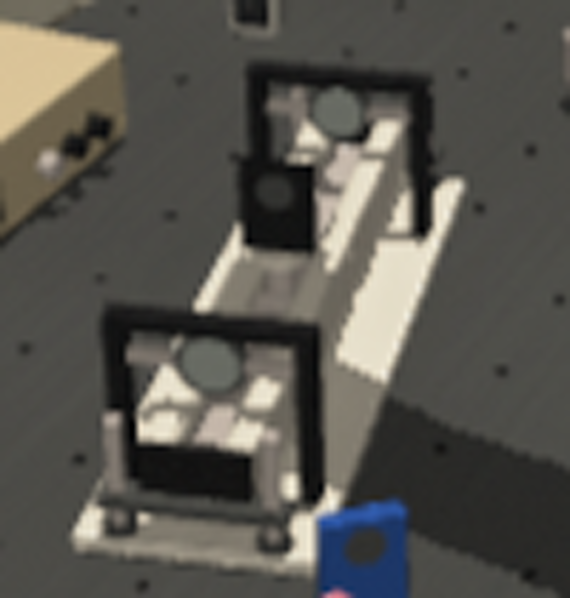

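Run:
```python
import pickle
from h import *
from scipy.optimize import least_squares
s,P=pickle.load(open("w13.pkl","rb"))
f=lambda u,v:np.array([240+u/5-.4,110+v/5-.4])
# flange width 352..500 ; plate top face
obs=[((0,14,30),f(500,392)),((0,-14,30),f(352,392)),((18,5,76),f(458,335) ),((-18,5,76),f(461,560)),((-18,-5,76),f(405,560))]
obs=[o for o in obs if o[0]!=(18,5,76)]
def pt(p,l):
    c,s_=np.cos(p[2]),np.sin(p[2]); return [p[0]+c*l[0]-s_*l[1],p[1]+s_*l[0]+c*l[1],l[2]+p[3]]
def mk(sg):
    return lambda p:np.concatenate([proj("w",pt(p,(l[0],sg*l[1],l[2])),P)-o for l,o in obs])
for sg in (1,-1):
    r=least_squares(mk(sg),[641,-41,np.radians(13),32]);print(r.x.round(2),np.degrees(r.x[2]).round(2),r.fun.round(1))
a=atz("w",*f(100,325),52,P);b=atz("w",*f(100,437),52,P);c=atz("w",*f(780,325),52,P);d=atz("w",*f(780,436),52,P)
e=(c+d-a-b)/2; n=np.array([-e[1],e[0]])/np.linalg.norm(e[:2]); print("slot width",np.linalg.norm(a-b),"rail yaw",np.degrees(np.arctan2(e[1],e[0]))+90,"stop offset",(r.x[:2]-(a+b)[:2]/2)@n)
```

```text
[ 529.2   -76.35    0.81 -366.26] 46.31 [-21.6  14.4  17.9   8.   -5.8  -9.3   9.2 -11.7]
[ 6.4203e+02 -4.3350e+01  2.2000e-01  2.6960e+01] 12.57 [-0.3 -0.   0.3 -0.   0.4  0.  -0.4  0. ]
slot width 22.400502351002192 rail yaw 12.656049842646013 stop offset -0.9822001536379849
```

```bash
python3 -c "
from cell import ctrl; print(ctrl.finish_job())"
```

```text
the job is handed in; nothing more can be done
None
```

The beam stop is standing in the rail slot, turned a quarter turn and released. I handed the job in at about 15.4 s of the 51 s allowed.

**What I did**
- I gripped the plate across its 10 mm and lined the foot up with the slot to within about 0.5 mm using the wrist camera.
- The foot met the spring strip with the tool at z of about 87 mm, which puts the rail's top near 52 mm. I pressed about 4 mm further, for roughly 12–13 N.
- I turned it about 90° while still pressing, then opened the jaws with a downward bias and went straight up.

**Last checks**
- **Square:** the plate is at yaw 12.6° against the rail's 12.7°.
- **Upright and midway:** it stands straight, about midway between the bridges.
- **Locked position:** it sits about 1 mm off the slot's centre line, which is enough for both ends of the foot to lie under the lips.
- **Other things:** I did not touch anything else.

**What did not agree or was not ideal**
- During the turn the arm drifted up to 3 mm towards +x and tilted about 1.7°. Drift and tilt went with it through the turn, but the jaws let go cleanly.
- The measured press ran from about 10.4 to 13 N during the turn, part of it under the recommended 13–15 N.
- The final height fit from one camera put the foot's underside at 27 mm, against about 32 mm expected. I put this down to weak scale in that measurement. The lock itself was not checked separately, for example by pulling up on it.

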